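# Tip a glue caul onto its face and weight a glued cup with it

### The job

The tall cup has just been glued onto its small board and must be weighted while the glue sets. Take the eight-sided wooden caul out of the rack, stand it on its edge on the cork mat and let go; then tip it over with a light push so that it falls flat on the mat with its knob up, and leave it lying there for a moment. Then take it up again and set it gently on top of the tall cup, flat, knob up and centred, without shifting the cup or disturbing the square caul or the low cups.

Things in the scene. Friction and masses are not known exactly. Their poses are not given: they have to be found in the camera images.
- caul_center (a point): Centre of the plate of the eight-sided caul: loose, dark wood, a regular octagon 64 mm across flats, 16 mm thick, with a round paler knob (20 mm diameter, 20 mm long) in the middle of one face; the back is plain. x points along the knob; the faces lie 8 mm either side of this point. y and z lie in the plate, square to its flats. At the start it stands on a flat in the rack: z up, x level.
- caul_knob (a point): Middle of the caul's knob, 18 mm along x from caul_center; same axes. The knob's free end is 10 mm farther out. When the caul lies on its back the knob reaches from 16 to 36 mm above the surface under it.
- square_center (a point): Centre of the plate of the other caul in the rack, a bystander: square, 64 x 64 mm, 16 mm thick, same wood and same knob. It stands in the other slot, 110 mm away, and is to stay there.
- rack_top (a point): Middle of the upper face of the fixed rack's base board (84 x 190 mm, this face 8 mm above the bench; y along its length). Two slots lie across it at y = -55 and +55 mm, each 20 mm wide between two rails 12 mm high; either slot may hold the octagonal caul. Both knobs point to the rack's -y side.
- mat_top (a point): Middle of the upper face of the fixed cork mat, 150 x 150 mm and 4 mm thick; x and y along its edges.
- cup_top (a point): Centre of the rim of the tall cup: a pale turned wooden cup with a felt inlay inside, 53 mm in diameter and 60 mm tall, standing loose on a fixed pale board (103 x 75 x 20 mm), so that its rim is 80 mm above the bench. z is its axis. It weighs about 45 g.
- caul: The caul itself (about 0.25 kg, varies); origin 32 mm below caul_center along z; same axes. Standing (flat 26 x 16 mm) it falls to the knob side if it leans 13 degrees, to its back if it leans 15 degrees. Standing, 22 mm of its front face are clear above the knob; as it tips onto its back the knob swings up, to 56 mm over the mat, and can catch under a lower fingertip.
- low_cup_a: Bystander: a low turned cup, 52 mm in diameter and 46 mm tall, standing on the bench behind the gap between mat and board. Origin at the centre of its foot.
- low_cup_b: Bystander: a low turned cup, 52 mm in diameter and 46 mm tall, standing on the bench behind the gap between mat and rack. Origin at the centre of its foot.
- tall_cup: The tall cup itself; origin at the centre of its foot, 60 mm below cup_top.
Mind the look-alikes: they are no part of the job. What is shaped like the caul but pink is not meant.

How it is judged:
By the outcome, as a careful person would: the job done as asked, in the order asked, and still so for the second after the job is handed in, with the robot touching nothing.
It also fails if it takes over 58 s, if anything falls off the work surface, if the arm or the gripper's body presses on something with over 40 N, if the wrist force passes 120 N, or if a joint passes its speed limit or range.

### The arm

A 7-joint arm with a two-finger parallel gripper is mounted at the origin on a cart in front of the work surface, level with it; the furniture and walls round the work are solid. World frame = base frame: x ahead of the robot, y to its left, z up, the work surface at z = 0. Lengths are in m, angles in rad, forces in N, time in s.
With the tool pointing down it reaches from about 0.425 to 0.925 m from the base axis. Payload 6.8 kg.
Tool frame: the origin (TCP) lies midway between the tips of the shut fingers; the grasp point (between the pads) lies 19 mm behind it; z points along the fingers, y is the line along which they close (so a half turn about z gives the same grasp; the last joint's range is limited). The gripper opens to 85 mm and grips with 20 to 120 N. Pads are 22 mm wide; open, the fingers measure 114 mm over their backs; the gripper's body (76 mm by 85 mm) begins 54 mm behind the grasp point. The pads swing forward as they close: fully open they stand 13 mm farther back than shut.
Start: joints at [-1.321, 0.477, 0.022, 1.555, -0.011, 1.109, -0.083], TCP at [0.236, 0.632, 0.231] pointing down, gripper open.
Joint ranges: [-2.96, 2.96], [-0.34, 2.1], [-1.41, 1.46], [0.24, 2.44], [-1.37, 4.51], [0.17, 1.92], [-2.96, 2.96]. Speed limits (rad/s): [2.39, 2.39, 3.14, 3.14, 3.14, 3.14, 3.14].

### API

Orientations are given as a unit quaternion [w, x, y, z].
In Python, from station import * gives the robot as it stands.
- The arm moves only by the shell command python3 -m creep 'ROWS' [FORCE]. ROWS is JSON, a list of rows, each a list of 7 numbers: the gripper command: -1 is shut, 1 is fully open, values between are in proportion, then the shift along the world's x, y, z in mm, then the turn, a rotation vector about the world's x, y, z in rad. A call has 1 to 5 rows; each row shifts and turns the commanded pose from where the row before left it; what a row does not reach is not made up. A row lasts 1/8 s, in which the tool goes at most 62.5 mm and 10.7 degrees, less where a joint would pass 70% of its speed; a pose out of reach is approached as far as the arm can. A call is refused whole if a number of a shift passes 62.5 or a number of a turn 0.188, either way. A call with a gripper value outside its range is refused whole. The fingers move at their own pace and stop on an object; FORCE is the grip in N (left out, the last holds). Time passes only in rows, so rows that do not move let the fingers close. It gives the time, the measured TCP pose, the force, the opening and the grip force at its end, in the units of the state.
- get_obs(): the state, without advancing time (a new reading comes with each control period).
- read_camera(name): name is "scene" or "side" or "wrist"; returns (picture, depth): 480x640x3 uint8, red, green, blue; 480x640 float32, m along the optical axis (not along the pixel's ray), 0 where there is no reading.
- camera_params(name): a dict with "intrinsics" (3x3 intrinsics, pixels), "cam_to_world" (4x4, takes a point from camera to world coordinates); the wrist camera has in their place "mount" (4x4, takes a point from camera to tool coordinates, whose origin is the TCP and whose axes are the flange's). Camera axes: x right, y up, looking along -z (the intrinsics and any distortion apply to the point x, -y, -z); pixel columns grow to the right and rows downward; lengths in m; the calibration is good to about 2 mm. The wrist camera is an equidistant fisheye: a pixel r from the principal point sees the ray r / f radians off the axis. A picture is of the moment at which its call begins: read the wrist's pose just before it. camera_params takes no time and is no camera call.
- hand_in(): hands the job in; it is judged then, once.
The state is a dict: "t": time; "q": joint angles; "joint_vel": joint speeds; "joint_torque": joint torques, N m; "eef_pos": TCP position; "tool_rot": TCP orientation; "contact_force": force on the tool from outside, world axes, zero at the start; "torque": the same for the moment, N m; "gripper_width": opening from 0.0 (shut) to 1.0 (fully open); "grasp_force": force on a finger pad.
Only numpy, scipy, OpenCV 4.12 (cv2) and the standard library are available. Lean on these libraries where they do the work, as an engineer would, in place of code of your own. Each camera call takes 0.05 s, during which the arm holds its last target. There are 200 camera calls.

## Working session

There is one attempt and no reset: what is moved stays moved. The work goes in short steps, Python scripts to look and compute and a shell command to move; the robot and the scene stay as the last step left them, time stands still between calls to the robot, and variables do not carry over. Pictures are saved under pics/ and viewed, at most 10 in all, crops included, and the job is handed in when it is done.

```bash
mkdir -p pics; ls
cat > h.py <<'E'
from station import *
import numpy as np, cv2
from scipy.spatial.transform import Rotation as R
def cam(n,tag):
    o=get_obs(); p,d=read_camera(n); np.savez(f'pics/{tag}.npz',p=p,d=d,pos=o['eef_pos'],rot=o['tool_rot']); cv2.imwrite(f'pics/{tag}.png',p[:,:,::-1]); return p,d
def pt(n,tag,u,v,z=None,dep=True):
    """world point of pixel; by depth, or by intersection with plane z"""
    c=camera_params(n); K=np.array(c['intrinsics']); f=np.load(f'pics/{tag}.npz'); d=f['d']
    x=(u-K[0,2])/K[0,0]; y=(v-K[1,2])/K[1,1]
    if n=='wrist':
        r=np.hypot(x,y); s=np.tan(r)/r if r>1e-9 else 1; x*=s;y*=s
        T=np.eye(4); q=f['rot']; T[:3,:3]=R.from_quat([q[1],q[2],q[3],q[0]]).as_matrix(); T[:3,3]=f['pos']; M=T@np.array(c['mount'])
    else: M=np.array(c['cam_to_world'])
    ray=M[:3,:3]@np.array([x,-y,-1]); o=M[:3,3]
    if z is not None: return o+ray*(z-o[2])/ray[2]
    k=d[int(round(v))-1:int(round(v))+2,int(round(u))-1:int(round(u))+2]; k=k[k>0]
    return o+ray*np.median(k) if k.size else None
E
python3 - <<'E'
from h import *
cam('scene','s1');cam('side','d1')
for n in ('scene','side','wrist'):
    c=camera_params(n); print(n,{k:np.round(v,3).tolist() if not isinstance(v,str) else v for k,v in c.items()})
o=get_obs(); print(o)
E
```

```text
pics
scene {'intrinsics': [[524.804, 0.0, 316.04], [0.0, 524.804, 237.75], [0.0, 0.0, 1.0]], 'cam_to_world': [[0.668, 0.5, -0.551, -0.239], [-0.744, 0.432, -0.51, -0.627], [-0.017, 0.75, 0.661, 0.985], [0.0, 0.0, 0.0, 1.0]]}
side {'intrinsics': [[560.62, 0.0, 323.165], [0.0, 560.62, 249.676], [0.0, 0.0, 1.0]], 'cam_to_world': [[0.969, 0.172, -0.175, 0.283], [-0.245, 0.629, -0.738, -0.807], [-0.017, 0.758, 0.652, 0.814], [0.0, 0.0, 0.0, 1.0]]}
wrist {'intrinsics': [[371.648, 0.0, 323.286], [0.0, 371.648, 237.471], [0.0, 0.0, 1.0]], 'mount': [[-0.001, 0.966, 0.258, 0.065], [1.0, 0.001, 0.002, -0.002], [0.001, 0.258, -0.966, -0.144], [0.0, 0.0, 0.0, 1.0]]}
{'t': 0.1, 'q': array([-1.32109422,  0.47776306,  0.02237906,  1.5563553 , -0.01150556,
        1.10929191, -0.08311294]), 'joint_vel': array([-1.91118599e-03, -1.75057903e-03,  7.61214173e-04, -3.69085240e-03,
       -2.97103382e-06, -9.61754866e-04,  5.00165723e-04]), 'joint_torque': array([ 4.49601357e-03, -5.97759569e+01,  1.61367472e+00, -2.81955707e+01,
        1.28245982e-02,  5.06257304e-03,  1.75290370e-05]), 'eef_pos': array([0.23623883, 0.63173834, 0.2303919 ]), 'tool_rot': array([-8.28182674e-05,  1.77961871e-01,  9.84037021e-01, -8.40396517e-04]), 'contact_force': array([ 0.16625704, -0.11430548,  0.7901631 ]), 'torque': array([ 0.04291692, -0.01772463, -0.01207968]), 'grasp_force': 0.0, 'gripper_width': 0.9973031801720423}
```

View pics/s1.png

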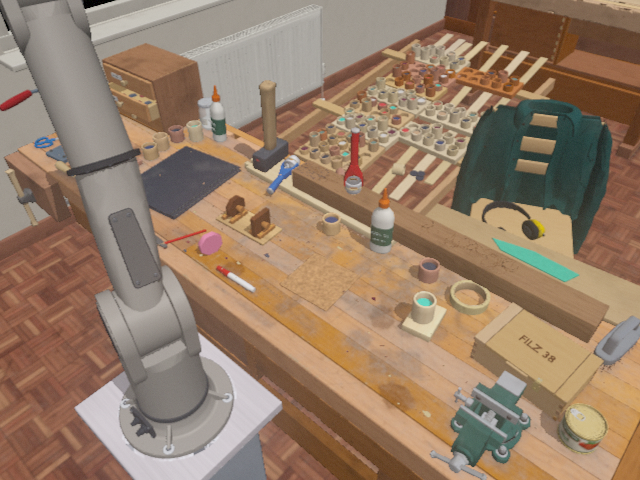

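View pics/d1.png

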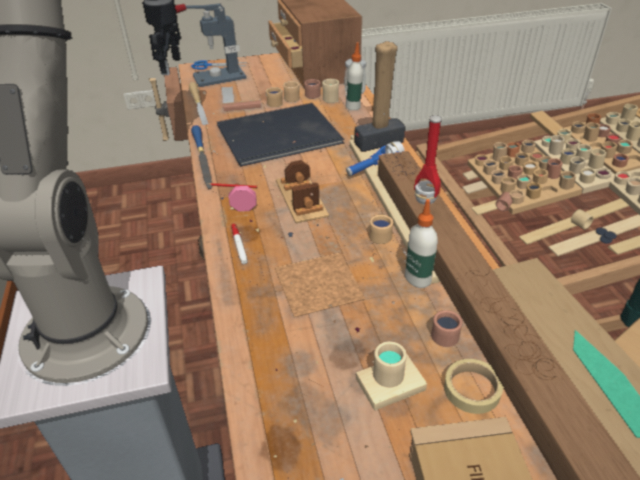

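Scene picture: the rack holds two dark cauls at (235,208) and (261,221); the mat is at (318,280), the tall cup on its board at (424,308), and the low cups at (331,226) and (429,270). The pink octagon at (210,243) is a look-alike. In the side picture the cauls are at (297,175) and (305,195). I'll confirm which one is octagonal in a crop.

Run:
```python
from h import *
a=cv2.imread('pics/d1.png')[150:230,255:335]; b=cv2.imread('pics/s1.png')[185:250,205:285]
a=cv2.resize(a,(400,400),interpolation=2); b=cv2.resize(b,(400,325),interpolation=2)
c=np.zeros((400,800,3),np.uint8); c[:,:400]=a; c[:325,400:]=b
cv2.imwrite('pics/c1.png',c)
for (u,v) in [(391,351)]: print('cup',pt('side','d1',u,v,.08))
print('cup scene',pt('scene','s1',425,299,.08))
for n,t,L in (('scene','s1',[(309,250),(358,280),(327,307),(280,280)]),('side','d1',[(275,261),(343,254),(366,299),(293,312)])):
    print(n,[np.round(pt(n,t,u,v,.004),3).tolist() for u,v in L])
for n,t,L in (('scene','s1',[(331,218),(429,263)]),('side','d1',[(380,220),(447,318)])):
    print('low',[np.round(pt(n,t,u,v,.046),3).tolist() for u,v in L])
for n,t,L in (('scene','s1',[(235,208),(261,221)]),('side','d1',[(297,170),(306,190)])):
    print('caul',[np.round(pt(n,t,u,v),3).tolist() for u,v in L])
```

```text
cup [ 0.52484924 -0.25529835  0.08      ]
cup scene [ 0.52068133 -0.26018316  0.08      ]
scene [[0.528, 0.11, 0.004], [0.527, -0.063, 0.004], [0.405, -0.063, 0.004], [0.394, 0.089, 0.004]]
side [[0.39, 0.101, 0.004], [0.538, 0.084, 0.004], [0.546, -0.06, 0.004], [0.397, -0.057, 0.004]]
low [[0.634, 0.122, 0.046], [0.66, -0.186, 0.046]]
low [[0.636, 0.127, 0.046], [0.66, -0.184, 0.046]]
caul [[0.489, 0.366, 0.043], [0.491, 0.257, 0.052]]
caul [[0.498, 0.367, 0.053], [0.497, 0.257, 0.066]]
```

View pics/c1.png

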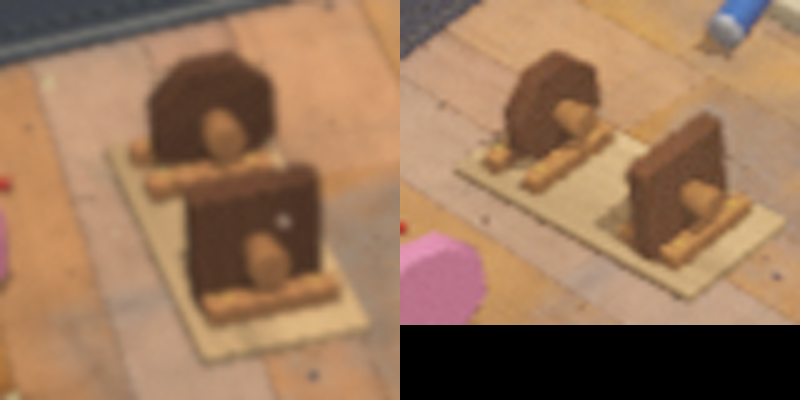

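The right one is octagonal: it stands in the far slot (about y=0.367), crop (210,105) and (550,100). The square is in the near slot at (255,230) and (680,185). The pink octagon lies outside the rack, so it's excluded. I'll move above the rack and turn the tool so the fingers close along world x.

```bash
python3 -m creep '[[1,32,-32,2,0,0,-0.172],[1,32,-32,2,0,0,-0.173],[1,32,-32,2,0,0,-0.173],[1,32,-32,2,0,0,-0.173],[1,32,-32,2,0,0,-0.173]]' 40 && python3 -m creep '[[1,32,-32,0,0,0,-0.173],[1,32,-32,0,0,0,-0.173],[1,32,-32,0,0,0,0],[1,0,0,0,0,0,0],[1,0,0,0,0,0,0]]'
python3 - <<'E'
from h import *
p,d=cam('wrist','w1'); o=get_obs(); print(o['eef_pos'],o['tool_rot'],o['q'])
E
```

```text
t: 0.72
eef_pos: [0.3971, 0.4709, 0.241]
tool_rot: [-0.0, 0.576, 0.817, -0.0]
contact_force: [-0.2, 1.2, 0.2]
gripper_width: 0.999
grasp_force: 0.0
t: 1.35
eef_pos: [0.4917, 0.3767, 0.2409]
tool_rot: [-0.0, 0.706, 0.708, -0.0]
contact_force: [-1.1, 0.0, 0.4]
gripper_width: 1.002
grasp_force: 0.0
[0.49125514 0.37740161 0.24092846] [-4.63734329e-04  7.05417642e-01  7.08791681e-01 -2.95755462e-04] [-1.03203891  0.39079757  0.36743717  1.70366427 -0.15704265  1.07673842
 -0.61030689]
```

View pics/w1.png

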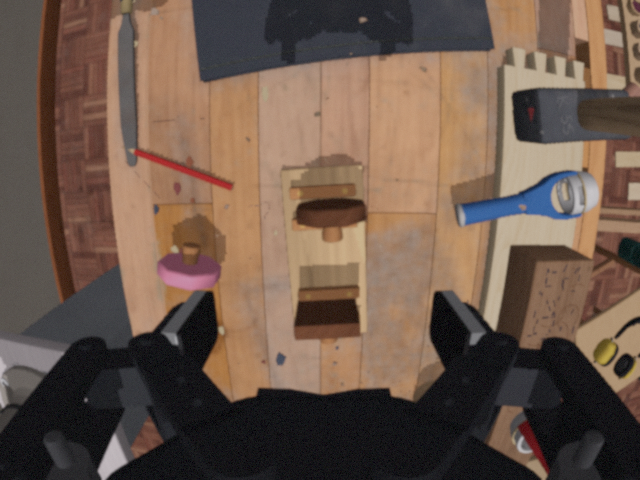

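The wrist picture shows the octagon edge-on at (332,212), spanning columns 297–367, with its knob toward image-down (−y) at (332,234). The square is at (327,320) and the pink one at (189,268). I'll enlarge this for yaw and centre.

Run:
```python
from h import *
a=cv2.imread('pics/w1.png')[155:345,270:390]
cv2.imwrite('pics/c2.png',cv2.resize(a,None,fx=5,fy=5,interpolation=2)[:600])
```

```text
(no output)
```

View pics/c2.png

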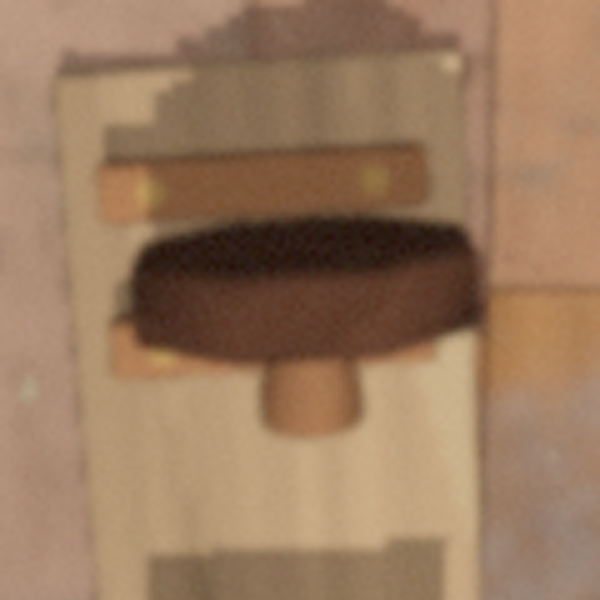

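Crop: the octagon's back upper vertices are at (135,268) and (472,240), the front ones at (137,340) and (482,320). The rack board's far corners are at (60,72) and (465,52). I'll convert these.

Run:
```python
from h import *
f=lambda x,y,z: pt('wrist','w1',270+x/5,155+y/5,z)
P={k:f(*v) for k,v in dict(bl=(135,268,.053),br=(472,240,.053),fl=(137,340,.053),fr=(482,320,.053),cl=(60,72,.008),cr=(465,52,.008),rl=(98,158,.02),rr=(425,145,.02),knobend=(312,432,.045)).items()}
for k in P: print(k,P[k].round(4))
for a,b in (('bl','br'),('fl','fr'),('cl','cr'),('rl','rr')):
    d=P[b]-P[a]; print(a,b,np.linalg.norm(d).round(4),np.degrees(np.arctan2(d[1],d[0])).round(2))
print('ctr',(P['bl']+P['br']+P['fl']+P['fr'])/4)
# depth-based: points at octagon height
g=np.load('pics/w1.npz')['d']; Q=[]
for v in range(195,235):
    for u in range(285,380):
        q=pt('wrist','w1',u,v)
        if q is not None and .034<q[2]<.08 : Q.append(q)
Q=np.array(Q); print(len(Q),Q.min(0),Q.max(0))
S=Q[(Q[:,2]>.066)]; print('top',len(S),S.mean(0),S.min(0),S.max(0))
for z in(.035,.045,.055):
    s=Q[abs(Q[:,2]-z)<.006]; print(z,len(s),np.percentile(s[:,0],[1,99]),s[:,1].mean())
```

```text
bl [0.4667 0.3782 0.053 ]
br [0.5279 0.3836 0.053 ]
fl [0.4669 0.3648 0.053 ]
fr [0.5301 0.3687 0.053 ]
cl [0.4486 0.4104 0.008 ]
cr [0.5307 0.4147 0.008 ]
rl [0.4572 0.3942 0.02  ]
rr [0.5218 0.397  0.02  ]
knobend [0.4993 0.3451 0.045 ]
bl br 0.0614 5.06
fl fr 0.0633 3.6
cl cr 0.0822 2.99
rl rr 0.0646 2.44
ctr [0.49791931 0.37381753 0.053     ]Traceback (most recent call last):
  File "<stdin>", line 12, in <module>
  File "h.py", line 8, in pt
    c=camera_params(n); K=np.array(c['intrinsics']); f=np.load(f'pics/{tag}.npz'); d=f['d']
ValueError: time passes only in moves, steps and waits
```

```bash
python3 -m creep '[[1,6,-3,-40,0,0,0.05],[1,0,0,-50,0,0,0],[1,0,0,-50,0,0,0],[1,0,0,-40,0,0,0],[1,0,0,-20,0,0,0]]' 30 && python3 -m creep '[[1,0,0,-20,0,0,0],[1,0,0,0,0,0,0],[0.6,0,0,0,0,0,0],[0.6,0,0,0,0,0,0]]'
python3 - <<'E'
from h import *
cam('wrist','w2'); o=get_obs(); print(o['eef_pos'],o['gripper_width'])
E
```

```text
t: 2.02
eef_pos: [0.4961, 0.374, 0.0389]
tool_rot: [-0.001, 0.687, 0.726, -0.002]
contact_force: [0.3, -0.6, 0.2]
gripper_width: 1.003
grasp_force: 0.0
t: 2.52
eef_pos: [0.4992, 0.3738, 0.0226]
tool_rot: [0.0, 0.688, 0.726, 0.001]
contact_force: [-1.0, -0.7, -0.4]
gripper_width: 0.796
grasp_force: 0.0
[0.49905663 0.37375755 0.0224571 ] 0.7993144009740888
```

View pics/w2.png

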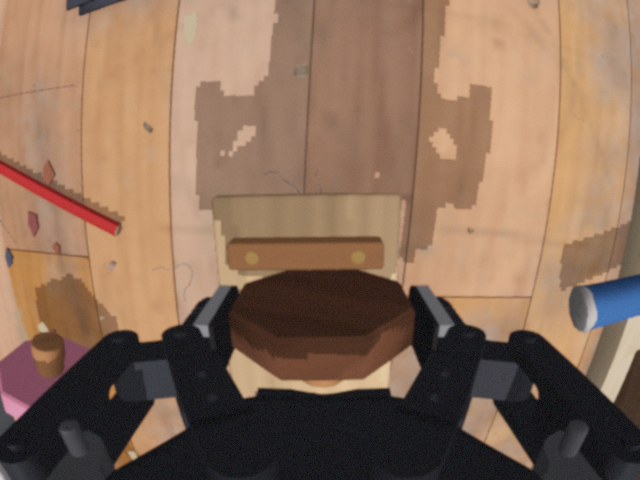

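The octagon sits centred between the pads: plate columns 230–413, pads at 237 and 413, and its edges are level. I'll close and lift slowly.

```bash
python3 -m creep '[[0.3,0,0,0,0,0,0],[0.3,0,0,0,0,0,0],[0.3,0,0,0,0,0,0],[0.3,0,0,0,0,0,0]]' 40 && python3 -m creep '[[0.3,0,0,10,0,0,0],[0.3,0,0,15,0,0,0],[0.3,0,0,30,0,0,0],[0.3,0,0,30,0,0,0],[0.3,0,0,0,0,0,0]]'
```

```text
t: 3.08
eef_pos: [0.4989, 0.3738, 0.0225]
tool_rot: [-0.0, 0.688, 0.726, 0.001]
contact_force: [-1.5, -0.0, 6.6]
gripper_width: 0.743
grasp_force: 44.2
t: 3.7
eef_pos: [0.5, 0.3744, 0.1094]
tool_rot: [0.0, 0.688, 0.726, 0.003]
contact_force: [0.6, -0.1, -2.1]
gripper_width: 0.745
grasp_force: 45.2
```

```bash
python3 -m creep '[[0.3,-2,-20,15,0,0,0],[0.3,-4,-45,5,0,0,0],[0.3,-4,-45,0,0,0,0],[0.3,-4,-45,0,0,0,0],[0.3,-4,-45,0,0,0,0]]' && python3 -m creep '[[0.3,-4,-45,0,0,0,0],[0.3,-4,-45,0,0,0,0],[0.3,-4,-45,0,0,0,0],[0.3,-4,-30,0,0,0,0],[0.3,0,-19,0,0,0,0]]' &&  python3 -m creep '[[0.3,0,0,-40,0,0,0],[0.3,0,0,-30,0,0,0],[0.3,0,0,0,0,0,0],[0.3,0,0,0,0,0,0]]'
python3 - <<'E'
from h import *
cam('wrist','w3'); cam('side','d3'); o=get_obs(); print(o['eef_pos'],o['contact_force'])
a=cv2.imread('pics/w3.png'); b=cv2.imread('pics/d3.png')[140:380,200:460]
c=np.zeros((480,800,3),np.uint8); c[:300,:400]=cv2.resize(a,(400,300)); c[:369,400:]=cv2.resize(b,(400,369)); cv2.imwrite('pics/c3.png',c)
E
```

```text
t: 4.32
eef_pos: [0.4795, 0.1715, 0.1256]
tool_rot: [-0.0, 0.688, 0.726, -0.001]
contact_force: [0.6, -0.4, -2.6]
gripper_width: 0.736
grasp_force: 45.2
t: 4.95
eef_pos: [0.4631, -0.0126, 0.1257]
tool_rot: [-0.0, 0.689, 0.725, -0.001]
contact_force: [0.9, 0.5, -2.5]
gripper_width: 0.739
grasp_force: 45.2
t: 5.45
eef_pos: [0.4646, -0.0108, 0.0568]
tool_rot: [0.0, 0.688, 0.726, 0.0]
contact_force: [0.1, 0.2, -2.6]
gripper_width: 0.743
grasp_force: 45.9
[ 0.46527486 -0.01060012  0.05738518] [-0.94885349 -0.18882986 -3.08478355]
```

View pics/c3.png

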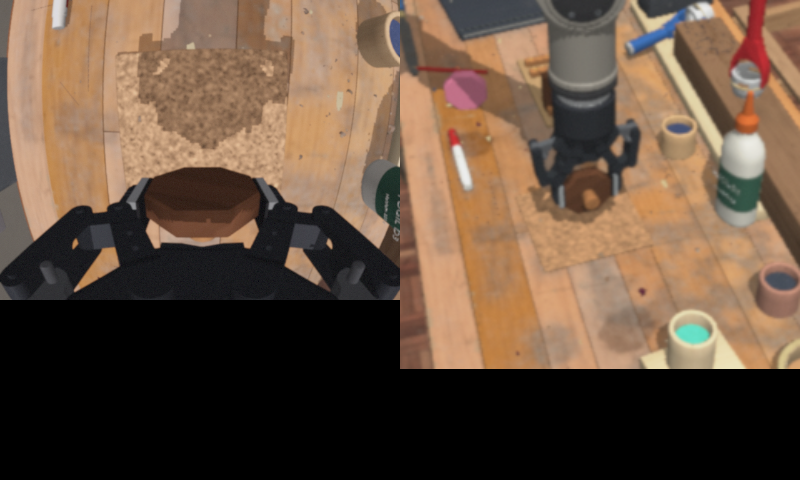

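The caul hangs level above the near half of the mat, with the knob toward −y. Mat corners in the wrist view are (118,52) and (288,50), and there's room for the fall to +y. Lowering.

```bash
python3 -m creep '[[0.3,0,0,-20,0,0,0],[0.3,0,0,-11,0,0,0],[0.3,0,0,-3,0,0,0],[0.3,0,0,-1.5,0,0,0],[0.3,0,0,0,0,0,0]]' && python3 -m creep '[[0.3,0,0,-1,0,0,0],[0.3,0,0,0,0,0,0]]' && python3 -m creep '[[0.3,0,0,-1,0,0,0],[0.3,0,0,0,0,0,0]]'
```

```text
t: 6.18
eef_pos: [0.4647, -0.0107, 0.0211]
tool_rot: [0.0, 0.688, 0.726, 0.0]
contact_force: [0.3, 0.3, -2.8]
gripper_width: 0.744
grasp_force: 46.0
t: 6.42
eef_pos: [0.4645, -0.0107, 0.0199]
tool_rot: [0.0, 0.688, 0.726, 0.0]
contact_force: [-0.6, 0.3, -2.5]
gripper_width: 0.742
grasp_force: 46.0
t: 6.68
eef_pos: [0.4643, -0.0107, 0.0187]
tool_rot: [-0.0, 0.688, 0.726, -0.0]
contact_force: [-0.0, 0.5, -2.8]
gripper_width: 0.743
grasp_force: 46.0
```

```bash
python3 -m creep '[[0.3,0,0,-1,0,0,0],[0.3,0,0,0,0,0,0]]'; python3 -m creep '[[0.3,0,0,-0.5,0,0,0],[0.3,0,0,0,0,0,0]]'
```

```text
t: 6.92
eef_pos: [0.4644, -0.0107, 0.0184]
tool_rot: [-0.0, 0.688, 0.726, 0.0]
contact_force: [-2.8, -0.8, 9.2]
gripper_width: 0.742
grasp_force: 47.4
t: 7.18
eef_pos: [0.4644, -0.0107, 0.0184]
tool_rot: [-0.0, 0.688, 0.725, 0.0]
contact_force: [-5.1, 0.1, 16.9]
gripper_width: 0.74
grasp_force: 48.4
```

```bash
python3 -m creep '[[0.3,0,0,0.8,0,0,0],[0.3,0,0,0,0,0,0],[0.76,0,0,0,0,0,0],[0.8,0,0,0,0,0,0],[0.85,0,0,0,0,0,0]]'; python3 -m creep '[[1,0,0,0,0,0,0],[1,0,0,0,0,0,0],[1,0,0,20,0,0,0],[1,0,0,40,0,0,0],[1,0,0,50,0,0,0]]'
```

```text
t: 7.8
eef_pos: [0.4644, -0.0107, 0.018]
tool_rot: [0.0, 0.688, 0.726, -0.0]
contact_force: [-0.1, 0.8, 0.1]
gripper_width: 0.922
grasp_force: 0.0
t: 8.43
eef_pos: [0.4636, -0.0109, 0.1287]
tool_rot: [-0.001, 0.688, 0.726, -0.001]
contact_force: [0.8, 0.3, 0.3]
gripper_width: 1.002
grasp_force: 0.0
```

```bash
cat >> h.py <<'E'
def cloud(n,tag,lo,hi):
    c=camera_params(n); K=np.array(c['intrinsics']); f=np.load(f'pics/{tag}.npz'); d=f['d'].astype(float); v,u=np.mgrid[0:480,0:640]
    x=(u-K[0,2])/K[0,0]; y=(v-K[1,2])/K[1,1]
    if n=='wrist':
        r=np.hypot(x,y)+1e-9; s=np.tan(np.minimum(r,1.4))/r; x=x*s;y=y*s
        T=np.eye(4); q=f['rot']; T[:3,:3]=R.from_quat([q[1],q[2],q[3],q[0]]).as_matrix(); T[:3,3]=f['pos']; M=T@np.array(c['mount'])
    else: M=np.array(c['cam_to_world'])
    P=np.stack([x*d,-y*d,-d],-1)@M[:3,:3].T+M[:3,3]
    m=(d>0)&(P>lo).all(-1)&(P<hi).all(-1)
    return P[m],f['p'][m],np.argwhere(m)
E
python3 -m creep '[[0.5,0,-30,0,0,0,0],[0,0,-32,0,0,0,0],[-1,0,0,0,0,0,0],[-1,0,0,0,0,0,0],[-1,0,0,0,0,0,0]]'
python3 - <<'E'
from h import *
for n in('wrist','side'):
    t='e_'+n; cam(n,t); P,C,I=cloud(n,t,[.39,-.055,.012],[.54,.1,.10])
    print(n,len(P),np.percentile(P,[1,50,99],axis=0).round(4).tolist())
    S=P[P[:,2]>.061]; print('top',len(S),np.percentile(S,[2,50,98],axis=0).round(4).tolist() if len(S) else '')
    if n=='wrist':
        S=P[(P[:,2]>.03)&(P[:,2]<.046)&(P[:,1]>-.055)]; print(len(S),np.percentile(S,[2,50,98],axis=0).round(4).tolist() if len(S) else '')
E
```

```text
t: 9.05
eef_pos: [0.4644, -0.0718, 0.1279]
tool_rot: [-0.0, 0.688, 0.726, -0.0]
contact_force: [0.1, 0.3, 0.1]
gripper_width: 0.0
grasp_force: 0.0
wrist 3890 [[0.4327, -0.0374, 0.0395], [0.4638, -0.0128, 0.0631], [0.4941, -0.0021, 0.0702]]
top 2133 [[0.4435, -0.0183, 0.0616], [0.4635, -0.0105, 0.0685], [0.4836, -0.0026, 0.0702]]
680 [[0.4557, -0.038, 0.0387], [0.4642, -0.0279, 0.0441], [0.474, -0.0199, 0.0459]]
side 681 [[0.4339, -0.0377, 0.0135], [0.4616, -0.0166, 0.0454], [0.4958, -0.0035, 0.0699]]
top 117 [[0.4466, -0.0194, 0.0615], [0.4611, -0.0139, 0.0666], [0.4832, -0.0023, 0.0707]]
```

It stands upright: top at z≈0.068, plate y −0.0185…−0.0025, knob toward −y. I'll bring the shut fingertips in above the knob.

```bash
python3 -m creep '[[-1,0,0,-40,0,0,0],[-1,0,0,-20,0,0,0],[-1,0,0,-4.5,0,0,0],[-1,0,10,0,0,0,0],[-1,0,0,0,0,0,0]]'; python3 -m creep '[[-1,0,15,0,0,0,0],[-1,0,8,0,0,0,0],[-1,0,0,0,0,0,0]]';  python3 -m creep '[[-1,0,3,0,0,0,0],[-1,0,3,0,0,0,0],[-1,0,3,0,0,0,0]]'
```

```text
t: 9.78
eef_pos: [0.4651, -0.0615, 0.0643]
tool_rot: [0.0, 0.687, 0.726, 0.001]
contact_force: [0.3, -0.5, 0.8]
gripper_width: 0.002
grasp_force: 0.0
t: 10.15
eef_pos: [0.4645, -0.0386, 0.0638]
tool_rot: [-0.0, 0.687, 0.726, 0.0]
contact_force: [-0.3, 0.0, -0.3]
gripper_width: -0.005
grasp_force: 0.0
t: 10.52
eef_pos: [0.4644, -0.0307, 0.0636]
tool_rot: [0.0, 0.688, 0.725, -0.0]
contact_force: [-0.2, -0.5, 0.6]
gripper_width: -0.002
grasp_force: 0.0
```

```bash
python3 -m creep '[[-1,0,3,-0.6,0,0,0],[-1,0,3,0,0,0,0],[-1,0,3,0,0,0,0]]';  python3 - <<'E'
from h import *
cam('wrist','e2'); P,C,I=cloud('wrist','e2',[.43,-.01,.012],[.50,.1,.10])
print(len(P),np.percentile(P,[1,50,99],axis=0).round(4).tolist())
print(get_obs()['contact_force'])
E
```

```text
t: 10.9
eef_pos: [0.4644, -0.0216, 0.063]
tool_rot: [0.0, 0.688, 0.726, -0.0]
contact_force: [-0.6, -0.1, -0.8]
gripper_width: -0.003
grasp_force: 0.1
6693 [[0.4326, -0.0098, 0.0136], [0.4642, -0.0012, 0.0635], [0.4937, 0.0039, 0.0707]]
[ 0.09103366 -0.00523987  0.08447593]
```

```bash
python3 -m creep '[[-1,0,3,0,0,0,0],[-1,0,3,0,0,0,0],[-1,0,2,0,0,0,0],[-1,0,2,0,0,0,0]]';  python3 - <<'E'
from h import *
cam('wrist','e3'); P,C,I=cloud('wrist','e3',[.43,-.01,.012],[.50,.1,.10])
print(len(P),np.percentile(P,[1,50,99],axis=0).round(4).tolist())
print(get_obs()['contact_force'])
E
```

```text
t: 11.45
eef_pos: [0.4644, -0.0116, 0.063]
tool_rot: [0.0, 0.688, 0.726, 0.0]
contact_force: [0.3, -0.3, -1.1]
gripper_width: -0.003
grasp_force: 0.0
7821 [[0.4322, -0.0074, 0.0507], [0.4628, 0.0021, 0.0684], [0.4931, 0.0136, 0.0986]]
[-0.35477552 -0.55886062  0.00877075]
```

```bash
python3 -m creep '[[-1,0,2.5,0,0,0,0],[-1,0,2.5,0,0,0,0],[-1,0,0,0,0,0,0],[-1,0,0,0,0,0,0]]';  python3 - <<'E'
from h import *
cam('wrist','e4'); P,C,I=cloud('wrist','e4',[.43,-.01,.012],[.50,.1,.10])
print(len(P),np.percentile(P,[1,50,99],axis=0).round(4).tolist())
print(get_obs()['contact_force'])
E
```

```text
t: 12.0
eef_pos: [0.4644, -0.0068, 0.063]
tool_rot: [0.0, 0.688, 0.726, -0.0]
contact_force: [-0.4, 0.1, 0.2]
gripper_width: 0.0
grasp_force: 0.0
14910 [[0.4315, -0.0024, 0.0193], [0.4616, 0.0284, 0.0213], [0.4912, 0.0614, 0.0973]]
[ 0.0059507  -0.48474043 -0.64151477]
```

It fell flat (plate top z≈0.020). I'll raise the arm, leave the caul alone for a moment, and measure it and the cup.

```bash
python3 -m creep '[[-1,0,0,40,0,0,0],[0,0,0,40,0,0,0],[0.3,0,0,40,0,0,0],[0.3,0,0,0,0,0,0],[0.3,0,0,0,0,0,0]]';python3 -m creep '[[0,0,0,0,0,0,0],[0,0,0,0,0,0,0],[0,0,0,0,0,0,0],[0,0,0,0,0,0,0],[0,0,0,0,0,0,0]]';  python3 - <<'E'
from h import *
cam('wrist','e5'); P,C,I=cloud('wrist','e5',[.40,-.03,.015],[.53,.11,.05])
K=P[P[:,2]>.034]; print('knob',len(K),np.percentile(K,[1,50,99],axis=0).round(4).tolist(),K.mean(0),I[P[:,2]>.034].mean(0))
L=P[P[:,2]<.028]; print('plate',len(L),np.percentile(L,[1,50,99],axis=0).round(4).tolist())
a=cv2.minAreaRect(L[:,:2].astype(np.float32)*1000); print(a)
cam('side','d5');cam('scene','s5')
for n,t in(('side','d5'),('scene','s5')):
    P,C,I=cloud(n,t,[.47,-.31,.072],[.58,-.20,.09]); print(n,len(P),np.percentile(P,[1,50,99],axis=0).round(4).tolist(), (P[:,:2].min(0)+P[:,:2].max(0))/2)
a=cv2.imread('pics/e5.png'); b=cv2.imread('pics/d5.png')[320:420,340:440]
c=np.zeros((400,800,3),np.uint8); c[:300,:400]=cv2.resize(a,(400,300)); c[:,400:]=cv2.resize(b,(400,400),interpolation=2); cv2.imwrite('pics/c5.png',c)
E
```

```text
t: 12.68
eef_pos: [0.4639, -0.0067, 0.1825]
tool_rot: [-0.0, 0.688, 0.726, -0.0]
contact_force: [-0.2, -0.4, 0.1]
gripper_width: 0.649
grasp_force: 0.0
t: 13.3
eef_pos: [0.4644, -0.0068, 0.1829]
tool_rot: [-0.0, 0.688, 0.726, -0.0]
contact_force: [-0.1, 0.1, -0.7]
gripper_width: 0.499
grasp_force: 0.0
knob 512 [[0.4521, 0.0218, 0.0381], [0.4611, 0.0311, 0.0409], [0.47, 0.0403, 0.0425]] [0.46112962 0.03111943 0.04077979] [172.93945312 322.90039062]
plate 4371 [[0.4301, 0.0005, 0.019], [0.4607, 0.0321, 0.0209], [0.4917, 0.0616, 0.0227]]
((460.71209716796875, 30.74530601501465), (64.11480712890625, 63.7515983581543), 4.148852348327637)
side 403 [[0.4963, -0.2857, 0.0721], [0.5222, -0.2614, 0.0792], [0.5466, -0.2349, 0.0835]] [ 0.52224861 -0.26033463]
scene 214 [[0.4935, -0.2863, 0.0725], [0.5191, -0.2613, 0.0794], [0.5449, -0.2354, 0.0837]] [ 0.52032338 -0.26114036]
```

View pics/c5.png

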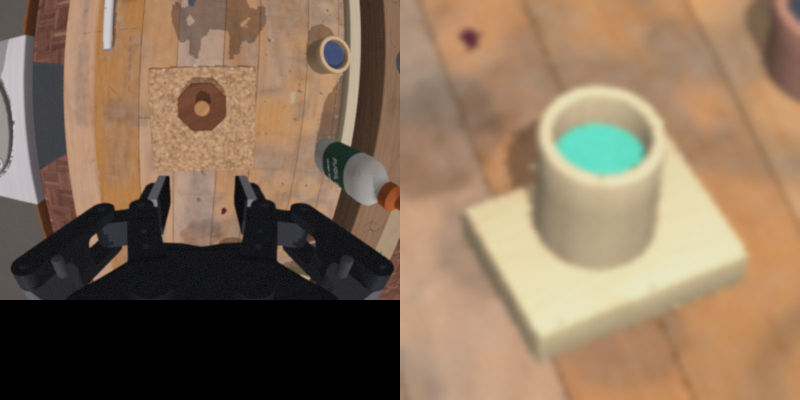

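The octagon lies flat on the mat, knob up, at crop (202,107). The tall cup stands on its board at (600,140). I'll grip the knob.

```bash
python3 -m creep '[[0,-3.3,38,-20,0,0,0],[0,0,0,-50,0,0,0],[0,0,0,-50,0,0,0],[0,0,0,-30,0,0,0],[0,0,0,-9,0,0,0]]';python3 -m creep '[[0,0,0,0,0,0,0],[0,0,0,0,0,0,0]]'; python3 -m creep '[[-0.4,0,0,0,0,0,0],[-0.7,0,0,0,0,0,0],[-0.9,0,0,0,0,0,0],[-0.9,0,0,0,0,0,0],[-0.9,0,0,0,0,0,0]]' 60
```

```text
t: 14.08
eef_pos: [0.46, 0.031, 0.0225]
tool_rot: [-0.001, 0.688, 0.726, -0.001]
contact_force: [0.3, 0.0, -0.2]
gripper_width: 0.497
grasp_force: 0.0
t: 14.32
eef_pos: [0.4621, 0.0314, 0.0252]
tool_rot: [0.001, 0.688, 0.726, 0.001]
contact_force: [1.0, -1.0, -0.1]
gripper_width: 0.501
grasp_force: 0.0
t: 14.95
eef_pos: [0.4619, 0.0315, 0.0251]
tool_rot: [0.0, 0.688, 0.726, 0.001]
contact_force: [-2.0, -0.1, 10.0]
gripper_width: 0.201
grasp_force: 58.4
```

```bash
python3 -m creep '[[-0.9,0,0,8,0,0,0],[-0.9,0,0,20,0,0,0],[-0.9,0,0,40,0,0,0],[-0.9,0,0,40,0,0,0],[-0.9,0,0,20,0,0,0]]'; python3 -m creep '[[-0.9,0,0,10,0,0,0],[-0.9,0,0,0,0,0,0]]'
python3 - <<'E'
from h import *
p=cam('wrist','e6'); o=get_obs(); e=o['eef_pos']; print(e,o['contact_force'])
P,C,I=cloud('wrist','e6',[.40,-.03,e[2]-.02],[.53,.11,e[2]+.004])
print(len(P),np.percentile(P,[1,50,99],axis=0).round(4).tolist())
A=np.c_[P[:,:2]-e[:2],np.ones(len(P))]
k,*_=np.linalg.lstsq(A,P[:,2],rcond=None); r=P[:,2]-A@k; m=abs(r)<.003; k,*_=np.linalg.lstsq(A[m],P[m,2],rcond=None); print(k,m.sum(),np.degrees(k[:2]))
P=P[m]; print('ctr',cv2.minAreaRect(P[:,:2].astype(np.float32)*1000))
E
```

```text
t: 15.58
eef_pos: [0.4616, 0.0313, 0.1542]
tool_rot: [0.001, 0.688, 0.726, 0.001]
contact_force: [-0.0, 0.4, -3.0]
gripper_width: 0.198
grasp_force: 59.1
t: 15.82
eef_pos: [0.461, 0.0315, 0.1622]
tool_rot: [0.0, 0.688, 0.726, 0.0]
contact_force: [0.6, 0.4, -3.1]
gripper_width: 0.198
grasp_force: 59.1
[0.46063928 0.03130874 0.16159902] [-0.67461998  0.37372    -1.77265818]
10400 [[0.4289, 0.0013, 0.1447], [0.4594, 0.0449, 0.1579], [0.4909, 0.0633, 0.161]]
[-0.00210999 -0.0066794   0.15798834] 9718 [-0.12089325 -0.38270123]
ctr ((460.01409912109375, 31.065414428710938), (64.22765350341797, 64.33631896972656), 48.489810943603516)
```

The caul hangs level and centred in the grip. I'll pass over and just beyond the tall cup, so the wrist camera sees the rim from above, then measure.

```bash
python3 -m creep '[[-0.9,4,-20,3,0,0,0],[-0.9,7,-42,0,0,0,0],[-0.9,7,-42,0,0,0,0],[-0.9,7,-42,0,0,0,0],[-0.9,7,-42,0,0,0,0]]'; python3 -m creep '[[-0.9,7,-42,0,0,0,0],[-0.9,7,-42,0,0,0,0],[-0.9,7,-42,0,0,0,0],[-0.9,7,-30,0,0,0,0],[-0.9,0,-20,0,0,0,0]]'; python3 -m creep '[[-0.9,0,0,0,0,0,0],[-0.9,0,0,0,0,0,0]]'
python3 - <<'E'
from h import *
cam('wrist','e7'); o=get_obs(); print(o['eef_pos'],o['gripper_width'])
P,C,I=cloud('wrist','e7',[.47,-.31,.074],[.58,-.20,.09])
print(len(P),np.percentile(P,[1,50,99],axis=0).round(4).tolist(),cv2.minEnclosingCircle(P[:,:2].astype(np.float32)*1000))
x=P[:,:2];k,*_=np.linalg.lstsq(np.c_[2*x,np.ones(len(x))],(x**2).sum(1),rcond=None);print('fit',k[:2],np.sqrt(k[2]+k[0]**2+k[1]**2))
# outer edge only, by angle
a=np.arctan2(*(x-k[:2]).T); r=np.hypot(*(x-k[:2]).T); b=((a+np.pi)/(2*np.pi)*36).astype(int)
E=np.array([x[b==i][np.argmax(r[b==i])] for i in range(36) if (b==i).any()]); k,*_=np.linalg.lstsq(np.c_[2*E,np.ones(len(E))],(E**2).sum(1),rcond=None);print('outer',len(E),k[:2],np.sqrt(k[2]+k[0]**2+k[1]**2))
h=[]
for n in('side','scene'): cam(n,n+'7')
E
```

```text
t: 16.5
eef_pos: [0.4924, -0.1579, 0.1636]
tool_rot: [-0.001, 0.688, 0.726, -0.001]
contact_force: [0.1, 0.0, -2.7]
gripper_width: 0.199
grasp_force: 59.1
t: 17.12
eef_pos: [0.5204, -0.3339, 0.1633]
tool_rot: [-0.001, 0.688, 0.725, -0.001]
contact_force: [-0.2, 0.6, -2.8]
gripper_width: 0.199
grasp_force: 59.1
t: 17.38
eef_pos: [0.5209, -0.3311, 0.1643]
tool_rot: [-0.001, 0.688, 0.726, 0.0]
contact_force: [-0.2, 0.5, -2.3]
gripper_width: 0.202
grasp_force: 59.1
[ 0.52116993 -0.33094596  0.1645424 ] 0.20000585463560597
2411 [[0.495, -0.286, 0.0748], [0.5202, -0.2605, 0.0809], [0.5455, -0.2357, 0.0827]] ((520.5491943359375, -260.764404296875), 26.638771057128906)
fit [ 0.52038557 -0.26079019] 0.023284517035916847
outer 36 [ 0.52036483 -0.26076954] 0.026302862660191374
```

View pics/e7.png

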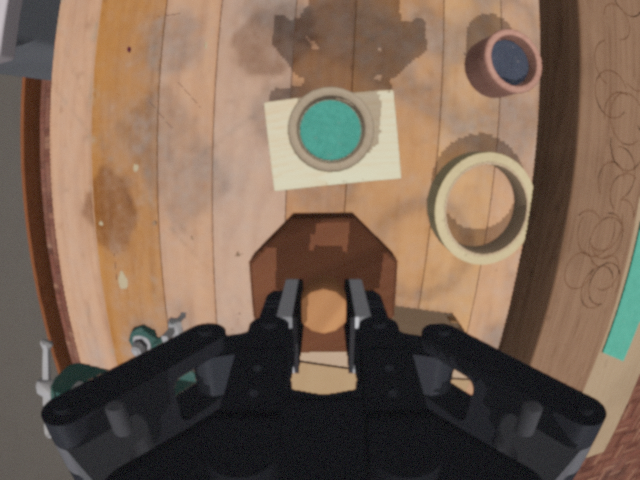

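The picture shows the tall cup's rim at (331,129), centred on its board, and the caul level in the grip at (322,280). Cup centre is about (0.5204, −0.2607). I'll move over it and descend.

```bash
python3 -m creep '[[-0.9,0,25,0,0,0,0],[-0.9,0,35,0,0,0,0],[-0.9,0,10.5,0,0,0,0],[-0.9,0,0,0,0,0,0]]';  python3 -m creep '[[-0.9,0,0,-25,0,0,0],[-0.9,0,0,-20,0,0,0],[-0.9,0,0,-10,0,0,0],[-0.9,0,0,-4,0,0,0],[-0.9,0,0,0,0,0,0]]'; python3 -m creep '[[-0.9,0,0,0,0,0,0],[-0.9,0,0,0,0,0,0]]'
```

```text
t: 18.02
eef_pos: [0.5215, -0.2611, 0.1652]
tool_rot: [0.0, 0.687, 0.726, 0.0]
contact_force: [0.6, -0.5, -2.0]
gripper_width: 0.199
grasp_force: 59.1
t: 18.65
eef_pos: [0.5213, -0.2628, 0.1063]
tool_rot: [0.0, 0.688, 0.725, 0.0]
contact_force: [0.4, -0.1, -2.2]
gripper_width: 0.198
grasp_force: 59.1
t: 18.9
eef_pos: [0.5214, -0.2624, 0.1065]
tool_rot: [0.0, 0.688, 0.726, 0.0]
contact_force: [-1.0, 0.5, -2.2]
gripper_width: 0.201
grasp_force: 59.1
```

```bash
python3 -m creep '[[-0.9,-0.5,1.9,-2,0,0,0],[-0.9,0,0,-1,0,0,0],[-0.9,0,0,0,0,0,0],[-0.9,0,0,0,0,0,0]]'; python3 -m creep '[[-0.9,0,0,-0.7,0,0,0],[-0.9,0,0,-0.5,0,0,0],[-0.9,0,0,0,0,0,0]]'; python3 -m creep '[[-0.9,0,0,-0.5,0,0,0],[-0.9,0,0,0,0,0,0]]'
```

```text
t: 19.4
eef_pos: [0.5206, -0.2603, 0.103]
tool_rot: [-0.0, 0.688, 0.726, -0.0]
contact_force: [0.1, -0.7, -2.3]
gripper_width: 0.202
grasp_force: 59.1
t: 19.77
eef_pos: [0.5206, -0.2603, 0.1018]
tool_rot: [-0.0, 0.688, 0.726, -0.0]
contact_force: [0.3, -0.6, -2.2]
gripper_width: 0.205
grasp_force: 59.1
t: 20.02
eef_pos: [0.5207, -0.2605, 0.1016]
tool_rot: [0.0, 0.688, 0.726, 0.0]
contact_force: [0.0, 0.5, 0.8]
gripper_width: 0.195
grasp_force: 59.4
```

```bash
python3 -m creep '[[-0.9,0,0,-0.2,0,0,0],[-0.9,0,0,0,0,0,0],[-0.9,0,0,0,0,0,0]]' 20; python3 -m creep '[[-0.55,0,0,0,0,0,0],[-0.5,0,0,0,0,0,0],[-0.4,0,0,0,0,0,0],[-0.2,0,0,0,0,0,0],[-0.1,0,0,0,0,0,0]]'; python3 -m creep '[[-0.1,0,0,0,0,0,0],[-0.1,0,0,10,0,0,0],[-0.1,0,0,20,0,0,0],[-0.1,0,0,40,0,0,0],[-0.1,0,0,50,0,0,0]]'; python3 -m creep '[[-0.1,0,-20,20,0,0,0],[-0.1,0,-20,0,0,0,0],[-0.1,0,0,0,0,0,0],[-0.1,0,0,0,0,0,0]]'
python3 - <<'E'
from h import *
cam('wrist','e8'); o=get_obs(); print(o['eef_pos'])
P,C,I=cloud('wrist','e8',[.47,-.32,.085],[.58,-.20,.13])
K=P[P[:,2]>.108]; print('knob',len(K),np.percentile(K,[1,50,99],axis=0).round(4).tolist())
L=P[P[:,2]<.103]; print('plate',len(L),np.percentile(L,[1,50,99],axis=0).round(4).tolist(),cv2.minAreaRect(L[:,:2].astype(np.float32)*1000))
k,*_=np.linalg.lstsq(np.c_[L[:,:2],np.ones(len(L))],L[:,2],rcond=None); print('tilt deg',np.degrees(k[:2]))
for n in('side','scene'):
    cam(n,n+'8')
    for t in (n+'7',n+'8'):
        for nm,lo,hi in (('a',[.62,-.23,.04],[.70,-.14,.06]),('b',[.59,.08,.04],[.68,.17,.06]),('sq',[.44,.22,.055],[.55,.29,.09]),('board',[.44,-.34,.015],[.6,-.18,.028])):
            Q,_,_=cloud(n,t,lo,hi); print(t,nm,len(Q),np.median(Q,axis=0).round(4) if len(Q) else '')
a=cv2.imread('pics/e8.png'); b=cv2.imread('pics/side8.png')[150:450,240:540]
c=np.zeros((400,800,3),np.uint8); c[:300,:400]=cv2.resize(a,(400,300)); c[:,400:]=cv2.resize(b,(400,400)); cv2.imwrite('pics/c8.png',c)
E
```

```text
t: 20.4
eef_pos: [0.5209, -0.2606, 0.1015]
tool_rot: [0.0, 0.688, 0.726, 0.0]
contact_force: [-0.6, -0.5, 4.0]
gripper_width: 0.2
grasp_force: 59.8
t: 21.02
eef_pos: [0.5206, -0.2603, 0.101]
tool_rot: [-0.0, 0.688, 0.726, 0.0]
contact_force: [0.0, 0.6, 0.2]
gripper_width: 0.445
grasp_force: 0.0
t: 21.65
eef_pos: [0.52, -0.2601, 0.2223]
tool_rot: [-0.001, 0.688, 0.726, -0.0]
contact_force: [1.4, 0.2, 0.0]
gripper_width: 0.448
grasp_force: 0.0
t: 22.15
eef_pos: [0.5205, -0.2994, 0.2409]
tool_rot: [-0.001, 0.688, 0.726, 0.0]
contact_force: [-0.0, 1.0, 0.2]
gripper_width: 0.452
grasp_force: 0.0
[ 0.5205725  -0.29915723  0.2407529 ]
knob 571 [[0.5106, -0.2701, 0.1111], [0.5192, -0.261, 0.1169], [0.5281, -0.2519, 0.1187]]
plate 4965 [[0.4888, -0.2925, 0.095], [0.5196, -0.26, 0.0971], [0.5504, -0.2304, 0.0988]] ((519.63720703125, -261.6567077636719), (64.55236053466797, 64.0899429321289), 3.131866455078125)
tilt deg [0.40566717 0.60325243]
side7 a 289 [ 0.6974 -0.2028  0.0465]
side7 b 185 [0.6343 0.1192 0.0448]
side7 sq 272 [0.4963 0.2594 0.0692]
side7 board 1091 [ 0.5013 -0.2847  0.0204]
side8 a 503 [ 0.6798 -0.1903  0.0459]
side8 b 119 [0.6263 0.1256 0.0442]
side8 sq 275 [0.4965 0.259  0.0689]
side8 board 1336 [ 0.5139 -0.2811  0.0204]
scene7 a 317 [ 0.6946 -0.1883  0.0468]
scene7 b 117 [0.6353 0.1201 0.0448]
scene7 sq 179 [0.493  0.2586 0.0704]
scene7 board 580 [ 0.4975 -0.2824  0.0208]
scene8 a 249 [ 0.6792 -0.1821  0.0462]
scene8 b 113 [0.6334 0.118  0.0456]
scene8 sq 179 [0.491  0.2588 0.0707]
scene8 board 575 [ 0.4974 -0.2824  0.021 ]
```

View pics/c8.png

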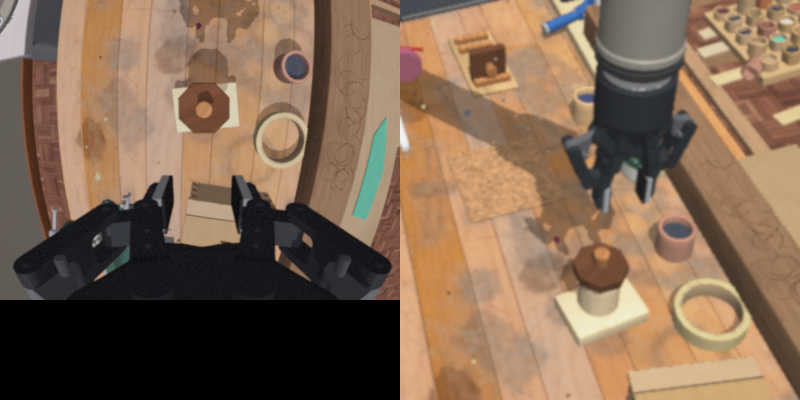

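The caul lies flat on the tall cup, knob up, at (205,107) in the wrist view and (601,262) in the side view. It is within about 1 mm of centre. The square caul and the low cups look unmoved and the arm is clear, so I'm handing in.

```bash
python3 -c "
from station import *
print(hand_in())"
```

```text
the job is handed in; nothing more can be done
None
```

The job is handed in at about 22 s of the 58 s allowed: the octagonal caul was stood on the mat, tipped flat with its knob up, left for about a second, then set flat and knob up on the tall cup, about 1 mm off centre, and the square caul and low cups showed no sign of having moved in the last pictures.

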